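# Press the labels on both ends of a carton

## Robot

A 6-joint arm with a two-finger parallel gripper is mounted at the origin on a cart in front of the work surface, level with it; the furniture and walls round the work are solid. World frame = base frame: x ahead of the robot, y to its left, z up, the work surface at z = 0. Lengths are in m, angles in rad, forces in N, time in s.
With the tool pointing down it reaches from about 0.35 to 0.775 m from the base axis. Payload 5.5 kg.
Tool frame: the origin (TCP) lies at the very end of the fingers, on their centre line; the grasp point (between the pads) lies env.hold_point_z behind it (env.hold_point_z is the distance from the TCP to the grasp point, in m); z points along the fingers, y is the line along which they close (so a half turn about z gives the same grasp; the last joint's range is limited). The gripper opens to 85 mm and grips with 20 to 120 N. Pads are 22 mm wide; open, the fingers measure 114 mm over their backs; the gripper's body (76 mm by 85 mm) begins 54 mm behind the grasp point. The pads swing forward as they close: fully open they stand 13 mm farther back than shut.
Start: joints at [-1.373, 0.313, 0.046, 1.304, 0, 1.431], TCP at [0.191, -0.543, 0.231] pointing down, gripper open.
Joint ranges: [-2.76, 2.76], [-0.86, 1.69], [-1.03, 1.26], [-2.2, 2.34], [-1.47, 1.5], [-3.14, 3.14]. Speed limits (rad/s): [2.57, 2.57, 3.14, 3.14, 3.14, 3.14].

## Interface

Orientations are given as a unit quaternion [w, x, y, z].
In Python, from workcell import env gives the robot as it stands.
- The arm moves only by the tool carry_out, never from a script. Its argument "steps" is a list of rows, each a list of 3 entries, a list of its own where there are three numbers: the turn, a rotation vector about the tool's x, y, z in degrees, then the shift along the tool's x, y, z in cm, then the closure in counts, from 0 (fully open) to 255 (shut). A call has exactly 8 rows; each row is the pose to reach, as a shift and turn from the pose commanded when the call began, along the tool's axes at that moment; what a row does not reach only later rows make up. A row lasts 1/8 s, in which the tool goes at most 62.5 mm and 10.7 degrees, less where a joint would pass 70% of its speed; a pose out of reach is approached as far as the arm can. A call with a gripper value outside its range is refused whole. The fingers move at their own pace and stop on an object; "force" is the grip in N (left out, the last holds). Time passes only in rows, so rows that repeat a pose let the fingers close, or fill a call up. It gives the time, the measured TCP pose, the force, the opening and the grip force at its end, in the units of the state.
- env.get_state(): the state, without advancing time (a new reading comes with each control period).
- env.read_camera(name): name is "side" or "top" or "wrist"; returns (picture, depth): 400x640x3 uint8, red, green, blue; 400x640 float32, m along the optical axis (not along the pixel's ray), 0 where there is no reading.
- env.get_calibration(name): a dict with "fx", "fy", "cx", "cy" (pixels), "D" ([k1, k2, p1, p2, k3] as OpenCV has them; the pictures are not rectified), "origin" and "orientation" of the camera in the world. Camera axes: x right, y up, looking along -z (the intrinsics and any distortion apply to the point x, -y, -z); pixel columns grow to the right and rows downward; lengths in m; the calibration is good to about 2 mm. A picture is of the moment at which its call begins: read the wrist's pose just before it. get_calibration takes no time and is no camera call; for the wrist camera it gives the pose at the moment of the call.
- env.hand_in(): hands the job in; it is judged then, once.
The state is a dict: "clock": time; "joint_pos": joint angles; "qvel": joint speeds; "tau": joint torques, N m; "tcp_pos": TCP position; "orientation": TCP orientation; "wrist_force": force on the tool from outside, world axes, zero at the start; "ft_torque": the same for the moment, N m; "finger_gap": finger opening in m; "grip_force": force on a finger pad.
Only numpy, scipy, OpenCV 4.12 (cv2) and the standard library are available. Lean on these libraries where they do the work, as an engineer would, in place of code of your own. Each camera call takes 0.05 s, during which the arm holds its last target. There are 200 camera calls.

## Task

The small white carton has a fresh label on each end: at the label press, lay it flat on the sloped bed and push its red-labelled end squarely against the spring pad until the pad is fully in, then turn the carton round and press the green-labelled end home in the same way. Finally put the carton flat, right way up, in the blue tray and leave it there; do not knock or move the other things on the bench.

Things in the scene. Friction and masses are not known exactly. Their poses are not given: they have to be found in the camera images.
- carton_center (a point): Centre (half-way up) of the white carton: a loose closed rigid box, 60 mm wide (its x), 85 mm long (its y), 35 mm high (its z, up). About 0.12 kg. It starts lying on the bench, right way up, at any yaw. A red label wraps over its +y end and top edge, a green label over its -y end. Grip it across the 60 mm width so that both ends stay free.
- red_end (a point): Middle of the carton's red-labelled end face (60 x 35 mm), 42.5 mm from the carton's centre along its +y. Axes as the carton's.
- green_end (a point): Middle of the carton's green-labelled end face, 42.5 mm from the carton's centre along its -y. Axes as the carton's.
- press: Label press: fixed blue and grey bench fixture, base plate 220 x 110 x 8 mm; origin under its middle, z up, x level towards the pad end. Its aluminium bed rises towards the pad at 30 degrees from level, 46 mm wide (narrower than the carton), low end 30 mm above the bench; nothing beside or above it. A bracket 45 mm behind the pad face, 78 mm wide, stands 44 mm above the bed.
- pad_face (a point): Middle of the press pad's black foam face (66 mm wide, 32 mm high, yellow back plate); moves with the pad. Axes: x = push direction, up along the bed into the pad; y = level, along the pad's width; z = out of the bed, square to it, 30 degrees from vertical. The bed's surface lies 19 mm below this point along -z, centred on it in y, and reaches 135 mm in front of the pad.
- press_pad (a joint): How far the pad is pushed in along its x, in m: 0 = out at rest, 0.014 = hard stop. Spring: about 2 N to start, 8 N at the stop; it springs back when released. 0.009 or more counts as fully in.
- tray_in (a point): Centre of the inner floor of the blue tray, which is fixed: inside 180 mm along its x and 140 mm along its y, walls 5 mm thick, floor 5 mm thick, rim 22 mm above the bench. z up.
- brown_carton: Bystander: brown carton 66 x 110 x 50 mm, origin at the centre of its underside. Leave it.
- purple_cup: Bystander: purple plastic cup, 72 mm across, 79 mm high, origin at the centre of its underside. Leave it.
- mug: Bystander: white mug with dark dots, 92 mm across, 93 mm high, origin at the centre of its underside. Leave it.
Not all that is in view belongs to the job. Leave any orange look-alike of the part that bears carton_center alone.

How it is judged:
By the outcome, as a careful person would: the job done as asked, in the order asked, and still so for the second after the job is handed in, with the robot touching nothing.
It also fails if it takes over 72 s, if anything falls off the work surface, if the arm or the gripper's body presses on something with over 40 N, if the wrist force passes 120 N, or if a joint passes its speed limit or range.

## Working session

There is one attempt and no reset: what is moved stays moved. The work goes in short steps, Python scripts to look and compute and a tool call to move; the robot and the scene stay as the last step left them, time stands still between calls to the robot, and variables do not carry over. Pictures are saved under pics/ and viewed, at most 10 in all, crops included, and the job is handed in when it is done.

Besides the shell and the picture viewer there is one more tool, called after "Request:" as a command line: name --argument value ..., lists and objects as JSON in quotes. carry_out: Moves the arm, as the interface text tells. Its arguments: {"type":"object","properties":{"steps":{"type":"array","items":{"type":"array"}},"force":{"type":"number"}},"required":["steps"]}

```bash
mkdir -p pics
cat > h.py <<'E'
import numpy as np, cv2
from workcell import env
from scipy.spatial.transform import Rotation as R
def rot(q): return R.from_quat([q[1],q[2],q[3],q[0]])
def snap(n):
    c=env.get_calibration(n); p,d=env.read_camera(n); np.savez(f'{n}.npz',p=p,d=d,c=np.array(c,dtype=object)); return p,d,c
def load(n):
    z=np.load(f'{n}.npz',allow_pickle=True); return z['p'],z['d'],z['c'].item()
def world(c,uv,z):
    uv=np.array(uv,float).reshape(-1,1,2); K=np.array([[c['fx'],0,c['cx']],[0,c['fy'],c['cy']],[0,0,1]])
    n=cv2.undistortPoints(uv,K,np.array(c['D'],float))[:,0]
    z=np.array(z,float).reshape(-1,1)
    P=np.hstack([n[:,:1]*z,-n[:,1:]*z,-z])
    return rot(c['orientation']).apply(P)+np.array(c['origin'])
def cloud(n):
    p,d,c=load(n); v,u=np.nonzero(d>0); return world(c,np.c_[u,v],d[v,u]),p[v,u],np.c_[u,v]
E
python3 - <<'E'
from h import *
print(env.hold_point_z, env.get_state())
for n in('side','top'):
    p,d,c=snap(n); print(n,c); cv2.imwrite(f'pics/{n}0.png',p[:,:,::-1])
E
```

```text
0.0187 {'clock': 0.0, 'joint_pos': array([-1.37258665e+00,  3.14000548e-01,  4.49701191e-02,  1.30355685e+00,
        7.11385146e-06,  1.43120801e+00]), 'qvel': array([ 1.19230530e-03, -3.98942382e-04,  3.04414075e-04, -1.44595110e-03,
       -9.92202973e-05, -8.44191112e-05]), 'tau': array([ 1.59667916e-04, -4.80630863e+01,  2.98530650e+01,  1.97188620e-02,
       -2.35193093e-04, -5.77546501e-06]), 'tcp_pos': array([ 0.19046155, -0.54201379,  0.23040513]), 'orientation': array([-8.95197417e-04,  9.85770045e-01,  1.68097044e-01, -2.26879116e-05]), 'wrist_force': array([-0.48615524, -0.45994734,  0.02023384]), 'ft_torque': array([ 0.00688616,  0.0284864 , -0.03137828]), 'grip_force': 0.0, 'finger_gap': 0.08502342950587269}
side {'fx': 499.2845819364481, 'fy': 499.2845819364481, 'cx': 319.6107428825759, 'cy': 193.16339265117992, 'D': array([0.02757038, 0.        , 0.        , 0.        , 0.        ]), 'origin': array([0.21110878, 1.33764641, 0.88789927]), 'orientation': array([-0.14088665, -0.06476786,  0.46801842,  0.87000853])}
top {'fx': 444.4941046772238, 'fy': 444.4941046772238, 'cx': 317.0543284419148, 'cy': 197.42873775704598, 'D': array([-0.0729214,  0.       ,  0.       ,  0.       ,  0.       ]), 'origin': array([0.43783084, 0.23075467, 1.24044369]), 'orientation': array([-0.7028987 , -0.03825568,  0.0500367 ,  0.70849576])}
```

View pics/top0.png

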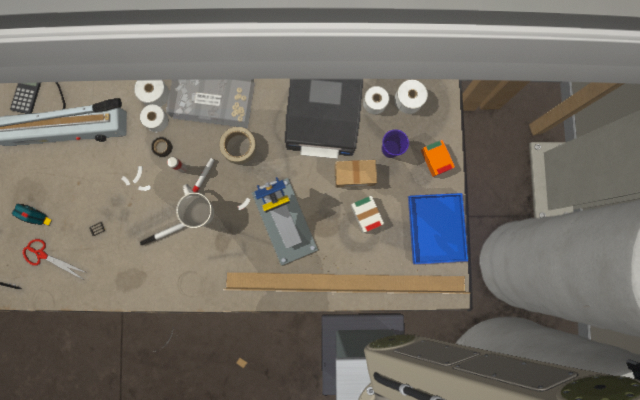

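View pics/side0.png

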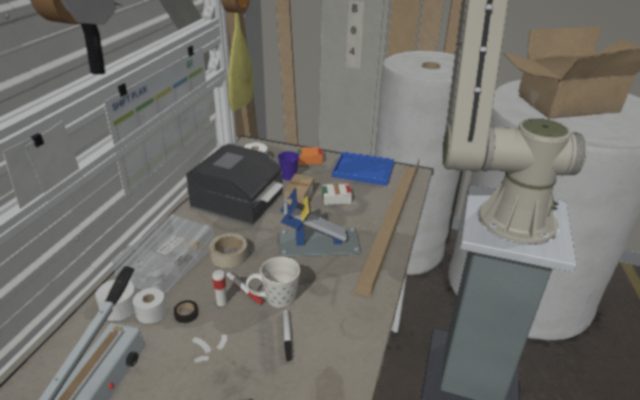

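The top view shows the candidates: the white carton with red and green labels at (368,215), which is the one I want, the orange look-alike at (438,158) and the brown carton at (356,172). The press is at (285,222) with its pad near (275,203), the tray at (438,229), the purple cup at (395,144) and the mug at (194,210). The red end faces down and right, the green end up.

Run:
```python
from h import *
p,d,c=load('top')
im=p[120:280,225:475]; cv2.imwrite('pics/crop1.png',cv2.resize(im,None,fx=3.2,fy=3.2,interpolation=cv2.INTER_CUBIC)[:,:,::-1])
W,C,UV=cloud('top')
def box(u0,u1,v0,v1,z0,z1,name,extra=None):
    m=(UV[:,0]>u0)&(UV[:,0]<u1)&(UV[:,1]>v0)&(UV[:,1]<v1)&(W[:,2]>z0)&(W[:,2]<z1)
    if extra is not None:m&=extra
    Q=W[m]; r=cv2.minAreaRect((Q[:,:2]*1000).astype(np.float32)); print(name,len(Q),Q.mean(0).round(4),np.median(Q[:,2]).round(4),'rect mm',[np.round(t,1) for t in r]); return m
m=box(345,395,192,240,.027,.045,'carton')
hsv=cv2.cvtColor(C.reshape(-1,1,3),cv2.COLOR_RGB2HSV)[:,0].astype(int)
sat=hsv[:,1]>130
for n,e in(('red',sat&((hsv[:,0]<8)|(hsv[:,0]>172))),('green',sat&(hsv[:,0]>45)&(hsv[:,0]<90))):
    mm=m&e; print(n,mm.sum(),W[mm].mean(0))
box(400,475,185,270,.015,.03,'trayrim')
box(335,380,155,190,.04,.06,'brown')
box(380,412,125,160,.06,.09,'cup')
box(170,215,185,235,.08,.11,'mug')
y=sat&(hsv[:,0]>20)&(hsv[:,0]<34)
box(250,300,175,220,.05,.2,'yellow',y)
box(240,325,170,270,.004,.013,'base')
b=box(265,315,195,262,.02,.12,'bed', (hsv[:,1]<60)&(hsv[:,2]>90))
Q=W[b]; A=np.c_[Q[:,:2],np.ones(len(Q))]
for k in range(6):
    s=np.linalg.lstsq(A,Q[:,2],rcond=None)[0]; r=abs(A@s-Q[:,2]); k_=r<max(.003,2*np.median(r)); A=A[k_];Q=Q[k_]
print('plane',s,len(Q),np.degrees(np.arctan(np.hypot(*s[:2]))),np.degrees(np.arctan2(s[1],s[0])),Q.mean(0))
r=cv2.minAreaRect((Q[:,:2]*1000).astype(np.float32));print(r)
# bench height
bm=(UV[:,0]>330)&(UV[:,0]<400)&(UV[:,1]>245)&(UV[:,1]<265);print(np.median(W[bm][:,2]))
```

```text
carton 660 [0.5433 0.0737 0.0358] 0.0359 rect mm [array([543.6,  73.5]), array([85. , 60.2]), np.float64(21.6)]
red 68 [0.51029719 0.05914376 0.0361718 ]
green 0 [nan nan nan]
trayrim 503 [ 0.5042 -0.1258  0.0216] 0.0217 rect mm [array([ 503.7, -124.9]), array([190.9, 151.7]), np.float64(2.6)]
brown 949 [0.6562 0.1044 0.0507] 0.0508 rect mm [array([656.6, 104.2]), array([ 66.2, 107.6]), np.float64(2.0)]
cup 202 [ 0.7387 -0.006   0.0752] 0.0777 rect mm [array([ 7.324e+02, -1.000e-01]), array([68.9, 72. ]), np.float64(43.9)]
mug 272 [0.559  0.5396 0.0901] 0.0915 rect mm [array([555.4, 530.4]), array([ 90. , 100.7]), np.float64(77.5)]
yellow 168 [0.5641 0.3165 0.1286] 0.1306 rect mm [array([564.4, 316.1]), array([59.8, 53.8]), np.float64(70.5)]
base 2191 [0.5129 0.2963 0.0079] 0.008 rect mm [array([532.1, 307.2]), array([234. , 273.7]), np.float64(89.6)]
bed 751 [0.5128 0.2949 0.0666] 0.0666 rect mm [array([525.1, 299.6]), array([140.2,  46.1]), np.float64(22.2)]
plane [ 0.53696805  0.22024652 -0.27375832] 597 30.13010614212891 22.301814806020626 [0.51414522 0.29548891 0.06740164]
((525.1580200195312, 299.51788330078125), (140.1751251220703, 45.96937942504883), 22.294164657592773)
0.0004776645680655278<stdin>:13: RuntimeWarning: Mean of empty slice.
  ret = um.true_divide(
```

View pics/crop1.png

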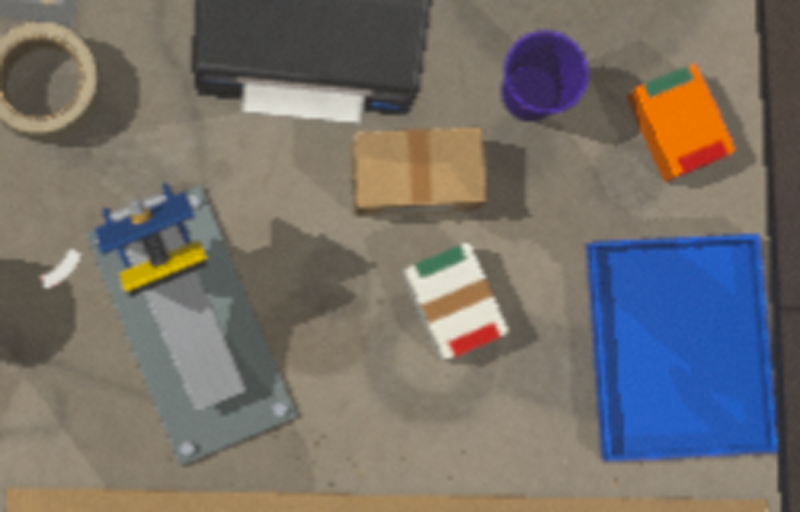

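The crop confirms the choice: the white carton is centred at about (456,300), with red at (474,340) and green at (440,262). Its measured size is 85.0 x 60.2 mm with the top at 36 mm. The bed tilt measures 30.1° at yaw 22.3°. All of this matches the given sizes.

```bash
cat >> h.py <<'E'
def TR(yaw,tilt=0):
    # tool pointing down, x axis at yaw(deg); tilt about world-level axis: tool z leans toward press dir 22.3 by tilt
    c,s=np.cos(np.radians(yaw)),np.sin(np.radians(yaw))
    D=R.from_matrix(np.array([[c,s,0],[s,-c,0],[0,0,-1]]))
    a=np.radians(22.3); ax=np.array([-np.sin(a),np.cos(a),0])   # press y axis
    return R.from_rotvec(-ax*np.radians(tilt))*D
def plan(wps):
    s=env.get_state(); r0=rot(s['orientation']); p0=np.array(s['tcp_pos'])
    print('t',round(s['clock'],2),'tcp',p0.round(4),'q',np.degrees(s['joint_pos']).round(1),'F',np.round(s['wrist_force'],2),'gap',round(s['finger_gap'],4),round(s['grip_force'],1))
    for p,r in wps:
        print('turn',np.degrees((r0.inv()*r).as_rotvec()).round(2),'shift cm',(r0.inv().apply(np.array(p)-p0)*100).round(2))
E
python3 - <<'E'
from h import *
r=TR(21.6); print(r.apply([0,0,1]),TR(202.3,30).apply([0,0,1]))
plan([((.40,-.2,.16),r),((.5436,.0735,.12),r),((.5436,.0735,.003),r)])
E
```

```text
[ 0.  0. -1.] [ 0.46260486  0.18972808 -0.8660254 ]
t 0.1 tcp [ 0.1905 -0.5421  0.2305] q [-78.6  18.    2.6  74.7  -0.   82. ] F [-0.58  0.01 -0.17] gap 0.0852 0.0
turn [-0.09 -0.01 -2.25] shift cm [ 31.1  -25.32   7.1 ]
turn [-0.09 -0.01 -2.25] shift cm [ 53.72 -46.36  11.14]
turn [-0.09 -0.01 -2.25] shift cm [ 53.71 -46.34  22.84]
```

Request:
carry_out --steps '[[[0, 0, -1], [8, -6.5, 2], 0], [[0, 0, -2.25], [16, -13, 4], 0], [[0, 0, -2.25], [24, -19.5, 5.5], 0], [[0, 0, -2.25], [31.1, -25.3, 7.1], 0], [[0, 0, -2.25], [37, -31, 8], 0], [[0, 0, -2.25], [43, -36.5, 9.5], 0], [[0, 0, -2.25], [48.5, -41.5, 10.5], 0], [[0, 0, -2.25], [53.7, -46.4, 11.1], 0]]' --force 40

```text
clock: 1.1
tcp_pos: [0.4402, -0.1152, 0.1492]
orientation: [0.0, 0.982, 0.187, 0.0]
wrist_force: [1.1, -1.2, 0.1]
finger_gap: 0.0855
grip_force: 0.0
```

Request:
carry_out --steps '[[[0, 0, 0], [0, 0, 0], 0], [[0, 0, 0], [0, 0, 0], 0], [[0, 0, 0], [0, 0, 0], 0], [[0, 0, 0], [0, 0, 0], 0], [[0, 0, 0], [0, 0, 0], 0], [[0, 0, 0], [0, 0, 0], 0], [[0, 0, 0], [0, 0, 0], 0], [[0, 0, 0], [0, 0, 0], 0]]'

```text
clock: 2.1
tcp_pos: [0.4397, -0.1171, 0.1497]
orientation: [0.0, 0.982, 0.187, -0.0]
wrist_force: [0.1, 0.1, -0.5]
finger_gap: 0.0853
grip_force: 0.0
```

Run:
```python
from h import *
r=TR(21.6)
plan([((.5436,.0735,.12),r),((.5436,.0735,.003),r)])
p,d,c=snap('wrist'); cv2.imwrite('pics/w1.png',p[:,:,::-1])
```

```text
t 2.1 tcp [ 0.4397 -0.1171  0.1497] q [-25.    7.3 -22.8  59.9  -0.  133.4] F [ 0.15  0.06 -0.49] gap 0.0853 0.0
turn [0.01 0.   0.  ] shift cm [ 16.67 -13.9    2.97]
turn [0.01 0.   0.  ] shift cm [ 16.68 -13.9   14.67]
```

View pics/w1.png

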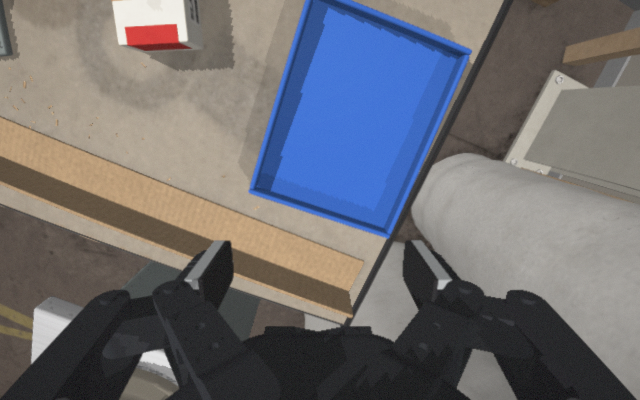

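The wrist view shows the tray at (360,115) and the carton's red end at (150,38). The arm is short of its target because the joint speed limit held it back, so I'll carry on to the hover and descend.

Request:
carry_out --steps '[[[0, 0, 0], [4.5, -4, 1], 0], [[0, 0, 0], [9, -8, 2], 0], [[0, 0, 0], [13, -11, 2.5], 0], [[0, 0, 0], [16.7, -13.9, 3], 0], [[0, 0, 0], [16.7, -13.9, 3], 0], [[0, 0, 0], [16.7, -13.9, 3], 0], [[0, 0, 0], [16.7, -13.9, 3], 0], [[0, 0, 0], [16.7, -13.9, 6], 0]]'

```text
clock: 3.15
tcp_pos: [0.5459, 0.0725, 0.0919]
orientation: [0.001, 0.982, 0.187, 0.003]
wrist_force: [0.6, -0.2, -0.1]
finger_gap: 0.0855
grip_force: 0.0
```

Run:
```python
from h import *
r=TR(21.6)
plan([((.5436,.0735,.003),r)])
```

```text
t 3.15 tcp [0.5459 0.0725 0.0919] q [ -0.8  19.7 -15.2  54.7  -0.  157.7] F [ 0.62 -0.18 -0.13] gap 0.0855 0.0
turn [ 0.14 -0.31 -0.1 ] shift cm [-0.22 -0.2   8.89]
```

Request:
carry_out --steps '[[[0, 0, 0], [0, 0, 3.5], 0], [[0, 0, 0], [0, 0, 7], 0], [[0, 0, 0], [0, 0, 8.7], 0], [[0, 0, 0], [0, 0, 8.7], 0], [[0, 0, 0], [0, 0, 8.7], 120], [[0, 0, 0], [0, 0, 8.7], 255], [[0, 0, 0], [0, 0, 8.7], 255], [[0, 0, 0], [0, 0, 8.7], 255]]' --force 40

```text
clock: 4.15
tcp_pos: [0.5451, 0.0733, 0.0042]
orientation: [0.001, 0.982, 0.187, 0.001]
wrist_force: [-1.4, -1.7, 6.0]
finger_gap: 0.0592
grip_force: 44.1
```

Run:
```python
from h import *
plan([])
```

```text
t 4.15 tcp [0.5451 0.0733 0.0042] q [ -0.7  25.1 -21.2  43.5  -0.  157.7] F [-1.35 -1.67  6.  ] gap 0.0592 44.1
```

```bash
cat >> h.py <<'E'
a_=np.radians(22.3); h_=np.array([np.cos(a_),np.sin(a_),0]); Z_=np.array([0,0,1.])
U=h_*np.cos(np.pi/6)+Z_*.5; N=-h_*.5+Z_*np.cos(np.pi/6); V=np.cross(N,U)
PAD=np.array([.5597,.3137,.1175])
def press_tcp(back,up,below=.0133,dx=0.0013):  # carton centre 'back' m before contact, 'up' above bed; tool x = -U
    return PAD-(.0425+back)*U+(up-.0015-below)*N - dx*U  # carton centre is -dx in tool x from tcp
def rows(start,wps):
    p0,r0=start; p0=np.array(p0)
    for p,r in wps: print('turn',np.degrees((r0.inv()*r).as_rotvec()).round(1),'shift',(r0.inv().apply(np.array(p)-p0)*100).round(2))
E
python3 - <<'E'
from h import *
from scipy.spatial.transform import Slerp
S=((.5436,.0735,.003),TR(21.6)); P1=((.53,.15,.2),TR(91.6)); P2=((.48,.27,.2),TR(161.6)); A=(press_tcp(.03,.04),TR(202.3,30))
print('A',A[0],'contact',press_tcp(0,0),'V',V)
rows(S,[((.5436,.0735,.06),TR(21.6)),((.5436,.0735,.12),TR(31.6)),((.54,.09,.18),TR(41.6)),P1]);print()
rows(P1,[P2]);print()
sl=Slerp([0,1],R.concatenate([P2[1],A[1]]))
rows(P2,[(np.array(P2[0])*(1-t)+A[0]*t,sl(t)) for t in(.2,.4,.6,.8,1)])
E
```

```text
A [0.48890973 0.28466679 0.10242384] contact [0.53145158 0.30211448 0.08278282] V [-0.37945616  0.92520972  0.        ]
turn [0. 0. 0.] shift [ 0.   0.  -5.7]
turn [  0.   0. -10.] shift [  0.    0.  -11.7]
turn [  0.   0. -20.] shift [  0.27  -1.67 -17.7 ]
turn [  0.   0. -70.] shift [  1.55  -7.61 -19.7 ]

turn [  0.   0. -70.] shift [12.13 -4.66  0.  ]

turn [-2.1 -5.7 -8. ] shift [-0.08  0.33  1.95]
turn [ -4.3 -11.5 -15.9] shift [-0.15  0.67  3.9 ]
turn [ -6.4 -17.2 -23.9] shift [-0.23  1.    5.85]
turn [ -8.5 -23.  -31.8] shift [-0.31  1.34  7.81]
turn [-10.7 -28.7 -39.8] shift [-0.38  1.67  9.76]
```

Request:
carry_out --steps '[[[0, 0, 0], [0, 0, -5.5], 255], [[0, 0, -10], [0, 0, -11.5], 255], [[0, 0, -20], [0.3, -1.7, -17], 255], [[0, 0, -30], [0.6, -3, -19.7], 255], [[0, 0, -40], [1, -4.5, -19.7], 255], [[0, 0, -50], [1.3, -6, -19.7], 255], [[0, 0, -60], [1.55, -7.6, -19.7], 255], [[0, 0, -70], [1.55, -7.6, -19.7], 255]]'

```text
clock: 5.15
tcp_pos: [0.5297, 0.1512, 0.1999]
orientation: [-0.0, 0.694, 0.72, 0.0]
wrist_force: [-0.1, -0.4, -1.1]
finger_gap: 0.0592
grip_force: 44.0
```

Request:
carry_out --steps '[[[0, 0, -10], [2, -0.8, 0], 255], [[0, 0, -20], [4, -1.6, 0], 255], [[0, 0, -30], [6, -2.3, 0], 255], [[0, 0, -40], [8, -3, 0], 255], [[0, 0, -50], [10, -3.9, 0], 255], [[0, 0, -60], [12.1, -4.7, 0], 255], [[0, 0, -70], [12.1, -4.7, 0], 255], [[0, 0, -70], [12.1, -4.7, 0], 255]]'

```text
clock: 6.15
tcp_pos: [0.4795, 0.27, 0.1998]
orientation: [0.0, 0.16, 0.987, 0.0]
wrist_force: [-0.2, -0.8, -1.3]
finger_gap: 0.0595
grip_force: 44.1
```

Run:
```python
from h import *
A=(press_tcp(.03,.04),TR(202.3,30))
plan([((.48,.27,.2),TR(161.6)),(press_tcp(.03,.10),A[1]),A])
```

```text
t 6.15 tcp [0.4795 0.27   0.1998] q [21.  15.8 -4.7 69.5 -0.  39.5] F [-0.18 -0.76 -1.26] gap 0.0595 44.1
turn [ 0.    0.01 -0.06] shift cm [-0.04  0.01 -0.02]
turn [-10.67 -28.71 -39.81] shift cm [ 1.85 -0.27  4.54]
turn [-10.67 -28.71 -39.81] shift cm [-0.42  1.69  9.74]
```

Request:
carry_out --steps '[[[-2.1, -5.7, -8], [0.3, 0, 0.9], 255], [[-4.3, -11.5, -15.9], [0.7, -0.1, 1.8], 255], [[-6.4, -17.2, -23.9], [1.1, -0.2, 2.7], 255], [[-8.5, -23, -31.8], [1.5, -0.2, 3.6], 255], [[-10.7, -28.7, -39.8], [1.85, -0.3, 4.5], 255], [[-10.7, -28.7, -39.8], [1.1, 0.4, 6.2], 255], [[-10.7, -28.7, -39.8], [-0.4, 1.7, 9.7], 255], [[-10.7, -28.7, -39.8], [-0.4, 1.7, 9.7], 255]]'

```text
clock: 7.15
tcp_pos: [0.4877, 0.2835, 0.0998]
orientation: [0.251, -0.186, 0.949, 0.05]
wrist_force: [-1.0, -1.0, -1.2]
finger_gap: 0.0593
grip_force: 44.0
```

Run:
```python
from h import *
r=TR(202.3,30)
plan([(press_tcp(.03,.0),r),(press_tcp(0,0),r)])
p,d,c=snap('side')
K=np.array([[c['fx'],0,c['cx']],[0,c['fy'],c['cy']],[0,0,1]])
a=cv2.resize(p[165:265,250:380],None,fx=4.5,fy=4.5,interpolation=cv2.INTER_CUBIC)
cv2.imwrite('pics/s1.png',a[:,:,::-1])
W,C,UV=cloud('side'); Q=W-PAD
X=np.c_[Q@U,Q@V,Q@N]*1000
hsv=cv2.cvtColor(C.reshape(-1,1,3),cv2.COLOR_RGB2HSV)[:,0].astype(int)
k=(X[:,0]>-150)&(X[:,0]<40)&(abs(X[:,1])<45)&(X[:,2]>-30)&(X[:,2]<80)
m=k&(hsv[:,1]>130)&(hsv[:,0]>20)&(hsv[:,0]<34); print('yellow',m.sum(),np.percentile(X[m],[5,50,95],axis=0).round(1))
m=k&(hsv[:,1]>130)&((hsv[:,0]<8)|(hsv[:,0]>172)); print('red',m.sum(),np.percentile(X[m],[5,50,95],axis=0).round(1))
m=k&(hsv[:,2]<50)&(X[:,0]>-10)&(X[:,2]<16); print('foam',m.sum(),np.percentile(X[m],[5,50,95],axis=0).round(1))
# top camera refine from first picture
W,C,UV=cloud('top'); X=(W-PAD)@np.c_[U,V,N]*1000; hsv=cv2.cvtColor(C.reshape(-1,1,3),cv2.COLOR_RGB2HSV)[:,0].astype(int)
k=(X[:,0]>-150)&(X[:,0]<40)&(abs(X[:,1])<45)&(X[:,2]>-30)&(X[:,2]<80)
m=k&(hsv[:,1]>130)&(hsv[:,0]>20)&(hsv[:,0]<34); print('yellow top',m.sum(),np.percentile(X[m],[5,50,95],axis=0).round(1))
m=k&(hsv[:,1]<60)&(abs(X[:,2]+19)<5)&(X[:,0]<-5); print('bed',m.sum(),np.percentile(X[m],[1,50,99],axis=0).round(1))
```

```text
t 7.15 tcp [0.4877 0.2835 0.0998] q [ 21.9   2.9 -45.4  12.1   0.2  -0.2] F [-1.04 -1.01 -1.17] gap 0.0593 44.0
turn [ 0.04 -0.31 -0.17] shift cm [-0.29  0.06  3.84]
turn [ 0.04 -0.31 -0.17] shift cm [-3.29  0.07  3.83]
yellow 92 [[  6.3 -24.6  -9.1]
 [ 10.1  13.4   7.4]
 [ 11.4  35.5  16.5]]
red 46 [[-39.4 -13.1  35.8]
 [-32.6  -1.8  50.2]
 [-30.8  12.5  54.9]]Traceback (most recent call last):
  File "<stdin>", line 14, in <module>
    return _quantile_unchecked(
        a, q, axis, out, overwrite_input, method, keepdims, weights)
    return _ureduce(a,
                    func=_quantile_ureduce_func,
    ...<5 lines>...
                    overwrite_input=overwrite_input,
                    method=method)
    r = func(a, **kwargs)
    result = _quantile(arr,
                       quantiles=q,
    ...<2 lines>...
                       out=out,
                       weights=wgt)
    slices_having_nans = np.isnan(arr[-1, ...])
                                  ~~~^^^^^^^^^
IndexError: index -1 is out of bounds for axis 0 with size 0
```

View pics/s1.png

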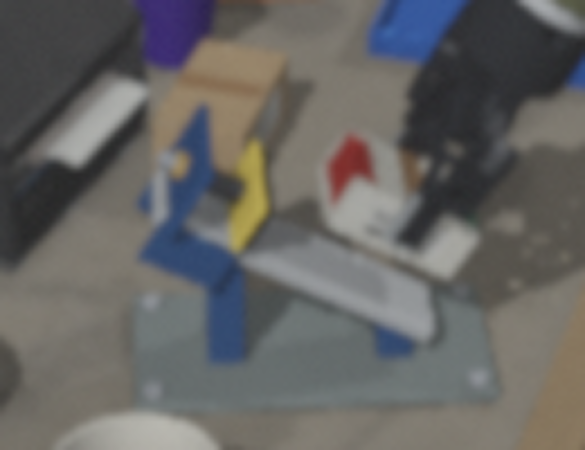

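The side crop shows the carton tilted above the bed at (395,205), its red end at (350,165) facing the yellow and black pad at (252,195). Next I lower it towards the bed.

Request:
carry_out --steps '[[[0, -0.3, -0.2], [-0.2, 0.1, 1], 255], [[0, -0.3, -0.2], [-0.3, 0.1, 2], 255], [[0, -0.3, -0.2], [-0.3, 0.1, 3], 255], [[0, -0.3, -0.2], [-0.3, 0.1, 3.4], 255], [[0, -0.3, -0.2], [-0.3, 0.1, 3.6], 255], [[0, -0.3, -0.2], [-0.3, 0.1, 3.6], 255], [[0, -0.3, -0.2], [-0.3, 0.1, 3.6], 255], [[0, -0.3, -0.2], [-0.3, 0.1, 3.6], 255]]'

```text
clock: 8.2
tcp_pos: [0.5078, 0.2933, 0.0732]
orientation: [0.257, -0.189, 0.947, 0.051]
wrist_force: [0.1, 0.3, -0.7]
finger_gap: 0.0595
grip_force: 44.1
```

Run:
```python
from h import *
r=TR(202.3,30)
plan([(press_tcp(.03,.0),r),(press_tcp(0,0),r)]); F=env.get_state()['wrist_force']; print(F@U,F@V,F@N)
```

```text
t 8.2 tcp [0.5078 0.2933 0.0732] q [ 22.1   7.5 -45.5   6.7   0.2  -0.4] F [ 0.09  0.33 -0.66] gap 0.0595 44.1
turn [0.06 0.32 0.24] shift cm [ 0.34 -0.09  0.43]
turn [0.06 0.32 0.24] shift cm [-2.66 -0.1   0.45]
-0.150864903810918 0.2704042354892241 -0.6796759472397399
```

Request:
carry_out --steps '[[[0, 0.3, 0.2], [0.2, -0.1, 0.1], 255], [[0, 0.3, 0.2], [0.2, -0.1, 0.2], 255], [[0, 0.3, 0.2], [0.2, -0.1, 0.3], 255], [[0, 0.3, 0.2], [0.2, -0.1, 0.35], 255], [[0, 0.3, 0.2], [0.2, -0.1, 0.4], 255], [[0, 0.3, 0.2], [0.2, -0.1, 0.4], 255], [[0, 0.3, 0.2], [0.2, -0.1, 0.4], 255], [[0, 0.3, 0.2], [0.2, -0.1, 0.4], 255]]'

```text
clock: 9.2
tcp_pos: [0.5084, 0.2925, 0.0685]
orientation: [0.254, -0.187, 0.948, 0.05]
wrist_force: [-0.1, 0.4, -1.5]
finger_gap: 0.0593
grip_force: 44.1
```

Run:
```python
from h import *
r=TR(202.3,30)
plan([(press_tcp(.03,.0),r),(press_tcp(0,0),r)]); F=env.get_state()['wrist_force']; print(F@U,F@V,F@N)
```

```text
t 9.2 tcp [0.5084 0.2925 0.0685] q [ 22.    8.1 -45.5   6.4   0.2  -0.3] F [-0.12  0.39 -1.54] gap 0.0593 44.1
turn [0.06 0.   0.04] shift cm [0.12 0.01 0.01]
turn [0.06 0.   0.04] shift cm [-2.88  0.01  0.01]
-0.7407922366426203 0.4101605101094218 -1.351187704405441
```

Request:
carry_out --steps '[[[0, 0, 0], [0, 0, 0.05], 255], [[0, 0, 0], [0, 0, 0.05], 255], [[0, 0, 0], [0, 0, 0.1], 255], [[0, 0, 0], [0, 0, 0.1], 255], [[0, 0, 0], [0, 0, 0.1], 255], [[0, 0, 0], [0, 0, 0.1], 255], [[0, 0, 0], [0, 0, 0.1], 255], [[0, 0, 0], [0, 0, 0.1], 255]]'

```text
clock: 10.2
tcp_pos: [0.5087, 0.2926, 0.0679]
orientation: [0.254, -0.187, 0.948, 0.05]
wrist_force: [-4.5, -3.1, 5.3]
finger_gap: 0.0595
grip_force: 45.0
```

Request:
carry_out --steps '[[[0, 0, 0], [0, 0, 0.05], 255], [[0, 0, 0], [0, 0, 0.05], 255], [[0, 0, 0], [0, 0, 0.05], 255], [[0, 0, 0], [0, 0, 0.05], 255], [[0, 0, 0], [0, 0, 0.05], 255], [[0, 0, 0], [0, 0, 0.05], 255], [[0, 0, 0], [0, 0, 0.05], 255], [[0, 0, 0], [0, 0, 0.05], 255]]'

```text
clock: 11.2
tcp_pos: [0.5087, 0.2927, 0.0679]
orientation: [0.254, -0.187, 0.948, 0.05]
wrist_force: [-9.6, -4.9, 11.2]
finger_gap: 0.0594
grip_force: 46.1
```

Run:
```python
from h import *
r=TR(202.3,30)
plan([(press_tcp(.03,.0),r),(press_tcp(0,0),r)]); F=env.get_state()['wrist_force']; print(F@U,F@V,F@N,env.get_state()['ft_torque'])
```

```text
t 11.2 tcp [0.5087 0.2927 0.0679] q [ 22.    8.1 -45.5   6.3   0.2  -0.3] F [-9.64 -4.92 11.2 ] gap 0.0594 46.1
turn [0.05 0.03 0.05] shift cm [ 0.12  0.01 -0.05]
turn [0.05 0.03 0.05] shift cm [-2.88  0.01 -0.05]
-3.7377336327535673 -0.8940861505207949 15.090035920306308 [-0.49871309  0.98958705 -0.00423287]
```

Request:
carry_out --steps '[[[0, 0, 0], [0, 0, -0.1], 255], [[0, 0, 0], [-0.5, 0, -0.1], 255], [[0, 0, 0], [-1, 0, -0.1], 255], [[0, 0, 0], [-1.5, 0, -0.1], 255], [[0, 0, 0], [-1.9, 0, -0.1], 255], [[0, 0, 0], [-2.2, 0, -0.1], 255], [[0, 0, 0], [-2.4, 0, -0.1], 255], [[0, 0, 0], [-2.4, 0, -0.1], 255]]'

```text
clock: 12.2
tcp_pos: [0.5284, 0.3008, 0.0803]
orientation: [0.254, -0.187, 0.948, 0.051]
wrist_force: [-1.2, 0.3, 1.4]
finger_gap: 0.0592
grip_force: 43.9
```

Run:
```python
from h import *
r=TR(202.3,30)
plan([(press_tcp(0,0),r)]); F=env.get_state()['wrist_force']; print(F@U,F@V,F@N)
```

```text
t 12.2 tcp [0.5284 0.3008 0.0803] q [ 22.    9.  -42.    8.9   0.2  -0.3] F [-1.25  0.25  1.37] gap 0.0592 43.9
turn [0.06 0.04 0.04] shift cm [-0.41  0.01 -0.04]
-0.2295245817871382 0.7077893965157966 1.7166332173480952
```

Request:
carry_out --steps '[[[0, 0, 0], [-0.2, 0, 0], 255], [[0, 0, 0], [-0.4, 0, 0], 255], [[0, 0, 0], [-0.6, 0, 0], 255], [[0, 0, 0], [-0.8, 0, 0], 255], [[0, 0, 0], [-0.9, 0, 0], 255], [[0, 0, 0], [-1, 0, 0], 255], [[0, 0, 0], [-1, 0, 0], 255], [[0, 0, 0], [-1, 0, 0], 255]]'

```text
clock: 13.2
tcp_pos: [0.5312, 0.302, 0.082]
orientation: [0.25, -0.188, 0.949, 0.05]
wrist_force: [-16.3, -8.2, 9.1]
finger_gap: 0.0594
grip_force: 45.7
```

Run:
```python
from h import *
r=TR(202.3,30)
plan([(press_tcp(0,0),r)]); F=env.get_state()['wrist_force']; print(F@U,F@V,F@N)
```

```text
t 13.2 tcp [0.5312 0.302  0.082 ] q [ 22.    9.3 -40.9  10.3   0.2  -0.3] F [-16.32  -8.2    9.09] gap 0.0594 45.7
turn [ 0.06 -0.52  0.05] shift cm [-0.06  0.   -0.05]
-11.22091918596734 -1.3932141963993825 16.977415418783487
```

Run:
```python
from h import *
plan([])
p,d,c=snap('side')
a=cv2.resize(p[165:265,250:380],None,fx=6,fy=6,interpolation=cv2.INTER_CUBIC)
p,d,c=snap('top')
b=cv2.resize(p[165:265,240:340],None,fx=3,fy=3,interpolation=cv2.INTER_CUBIC)
cv2.imwrite('pics/s2.png',a[:,:,::-1])
for n in('side','top'):
    W,C,UV=cloud(n); X=(W-PAD)@np.c_[U,V,N]*1000; hsv=cv2.cvtColor(C.reshape(-1,1,3),cv2.COLOR_RGB2HSV)[:,0].astype(int)
    k=(X[:,0]>-150)&(X[:,0]<40)&(abs(X[:,1])<45)&(X[:,2]>-30)&(X[:,2]<80)
    for nm,e in(('yel',(hsv[:,1]>130)&(hsv[:,0]>20)&(hsv[:,0]<34)),('red',(hsv[:,1]>130)&((hsv[:,0]<8)|(hsv[:,0]>172)))):
        m=k&e; print(n,nm,m.sum(),np.percentile(X[m],[5,50,95],axis=0).round(1).tolist() if m.sum() else '')
```

```text
t 13.2 tcp [0.5312 0.302  0.082 ] q [ 22.    9.3 -40.9  10.3   0.2  -0.3] F [-16.32  -8.2    9.09] gap 0.0594 45.7
side yel 92 [[5.4, -21.7, -7.3], [10.6, 13.3, 9.6], [12.5, 34.2, 16.7]]
side red 23 [[-9.8, -12.7, 14.3], [-3.4, 1.0, 15.5], [0.1, 12.8, 16.4]]
top yel 174 [[5.1, -30.0, -12.0], [10.3, -0.3, 9.9], [12.2, 30.9, 18.4]]
top red 93 [[-12.0, -17.3, 13.2], [-5.3, 1.6, 17.0], [1.7, 20.0, 19.3]]
```

View pics/s2.png

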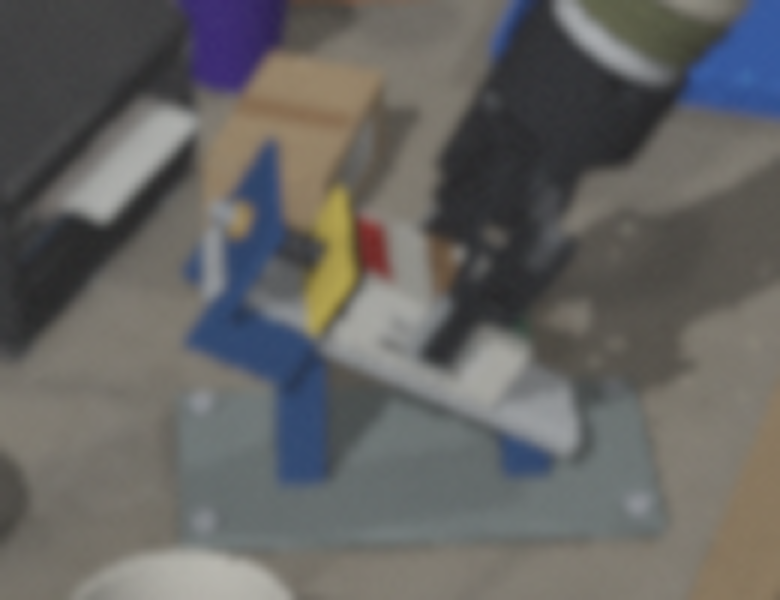

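The carton's nose now meets the pad: red label at (375,248), yellow plate at (330,265). The plate itself hasn't moved. The arm's give has pitched the nose down onto the bed (17 N normal force), so I'll relieve that and push on.

Request:
carry_out --steps '[[[0, -0.3, 0], [0, 0, -0.1], 255], [[0, -0.5, 0], [0, 0, -0.15], 255], [[0, -0.5, 0], [0, 0, -0.15], 255], [[0, -0.5, 0], [0, 0, -0.15], 255], [[0, -0.5, 0], [0, 0, -0.15], 255], [[0, -0.5, 0], [0, 0, -0.15], 255], [[0, -0.5, 0], [0, 0, -0.15], 255], [[0, -0.5, 0], [0, 0, -0.15], 255]]'

```text
clock: 14.3
tcp_pos: [0.5351, 0.3034, 0.0862]
orientation: [0.258, -0.187, 0.947, 0.051]
wrist_force: [-2.3, -1.2, -5.5]
finger_gap: 0.0598
grip_force: 43.5
```

Run:
```python
from h import *
r=TR(202.3,30)
plan([(press_tcp(0,0),r)]); F=env.get_state()['wrist_force']; print(F@U,F@V,F@N)
```

```text
t 14.3 tcp [0.5351 0.3034 0.0862] q [ 22.    9.  -41.2   9.3   0.2  -0.3] F [-2.33 -1.24 -5.5 ] gap 0.0598 43.5
turn [0.05 0.48 0.04] shift cm [0.5  0.02 0.1 ]
-5.026017678856929 -0.2584195059417307 -3.446410246454331
```

Request:
carry_out --steps '[[[0, 0, 0], [-0.2, 0, 0], 255], [[0, 0, 0], [-0.4, 0, 0], 255], [[0, 0, 0], [-0.6, 0, 0], 255], [[0, 0.2, 0], [-0.7, 0, 0.05], 255], [[0, 0.3, 0], [-0.7, 0, 0.08], 255], [[0, 0.3, 0], [-0.7, 0, 0.08], 255], [[0, 0.3, 0], [-0.7, 0, 0.08], 255], [[0, 0.3, 0], [-0.7, 0, 0.08], 255]]'

```text
clock: 15.3
tcp_pos: [0.5405, 0.3058, 0.0891]
orientation: [0.255, -0.187, 0.947, 0.051]
wrist_force: [-7.5, -2.9, -3.0]
finger_gap: 0.0596
grip_force: 44.2
```

```bash
cat > chk.py <<'E'
from h import *
import sys
r=TR(202.3,30)
plan([(press_tcp(0,0),r)]); F=env.get_state()['wrist_force']; print(F@U,F@V,F@N)
def yel(n):
    snap(n); W,C,UV=cloud(n); X=(W-PAD)@np.c_[U,V,N]*1000; hsv=cv2.cvtColor(C.reshape(-1,1,3),cv2.COLOR_RGB2HSV)[:,0].astype(int)
    k=(X[:,0]>-150)&(X[:,0]<40)&(abs(X[:,1])<45)&(X[:,2]>-30)&(X[:,2]<80)
    for nm,e in(('yel',(hsv[:,1]>130)&(hsv[:,0]>20)&(hsv[:,0]<34)),('red',(hsv[:,1]>130)&((hsv[:,0]<8)|(hsv[:,0]>172)))):
        m=k&e; print(n,nm,m.sum(),np.percentile(X[m],[5,50,95],axis=0).round(1).tolist() if m.sum() else '')
if len(sys.argv)>1: yel('side'); yel('top')
E
python3 chk.py 1
```

```text
t 15.3 tcp [0.5405 0.3058 0.0891] q [ 22.    9.5 -39.9  10.5   0.2  -0.3] F [-7.45 -2.92 -3.05] gap 0.0596 44.2
turn [0.06 0.15 0.04] shift cm [1.16 0.01 0.06]
-8.451429944270823 0.12751752252926155 1.3631357007608087
side yel 90 [[17.8, -22.1, -8.7], [22.4, 13.3, 8.1], [24.1, 35.1, 17.0]]
side red 24 [[2.8, -11.9, 13.7], [8.9, -1.2, 16.0], [12.5, 10.9, 17.8]]
top yel 173 [[17.4, -29.8, -11.9], [22.3, 0.1, 9.8], [24.0, 31.3, 19.1]]
top red 95 [[-0.1, -16.9, 15.2], [7.4, 1.5, 17.9], [13.6, 19.8, 21.2]]
```

The pad is in about 12 mm (the yellow plate moved from +10.3 to +22.3 mm) with the carton flat on the bed, so the red end is pressed. Next I retreat and set the carton down so I can regrasp it turned half round.

Run:
```python
from h import *
from scipy.spatial.transform import Slerp
s=env.get_state(); S=(s['tcp_pos'],rot(s['orientation']))
A=(press_tcp(.03,.10),TR(202.3,30)); B=((.50,.20,.2),TR(247.3)); Cc=((.50,.11,.06),TR(272.3)); 
rows(S,[A]);print()
sl=Slerp([0,1],R.concatenate([A[1],B[1]]))
rows(A,[(np.array(A[0])*(1-t)+np.array(B[0])*t,sl(t)) for t in(.2,.4,.6,.8,1)]);print()
rows(B,[Cc])
```

```text
turn [0.1 0.1 0. ] shift [ 4.13  0.02 -9.95]

turn [-2.4  5.7 -8.8] shift [-0.6  -1.65 -0.71]
turn [ -4.7  11.4 -17.6] shift [-1.19 -3.3  -1.42]
turn [ -7.1  17.1 -26.4] shift [-1.79 -4.95 -2.13]
turn [ -9.4  22.7 -35.2] shift [-2.39 -6.6  -2.83]
turn [-11.8  28.4 -43.9] shift [-2.99 -8.25 -3.54]

turn [ -0.   0. -25.] shift [ 8.3  -3.47 14.  ]
```

Request:
carry_out --steps '[[[0, 0, 0], [1, 0, 0], 255], [[0, 0, 0], [2, 0, -0.1], 255], [[0, 0, 0], [3, 0, -0.3], 255], [[0, 0, 0], [4.1, 0, -1], 255], [[0, 0, 0], [4.1, 0, -4], 255], [[0, 0, 0], [4.1, 0, -8], 255], [[0, 0, 0], [4.1, 0, -10], 255], [[0, 0, 0], [4.1, 0, -10], 255]]'

```text
clock: 16.4
tcp_pos: [0.4626, 0.2737, 0.1577]
orientation: [0.258, -0.187, 0.946, 0.051]
wrist_force: [-0.0, 0.3, -1.4]
finger_gap: 0.0593
grip_force: 44.0
```

Request:
carry_out --steps '[[[-2, 5, -7.3], [-0.5, -1.4, -0.7], 255], [[-4, 9.5, -14.7], [-1, -2.8, -1.4], 255], [[-6, 14, -22], [-1.5, -4.1, -2.1], 255], [[-8, 19, -29.3], [-2, -5.5, -2.8], 255], [[-10, 23.5, -36.6], [-2.5, -7, -3.5], 255], [[-11.8, 28.4, -43.9], [-3, -8.2, -3.5], 255], [[-11.8, 28.4, -43.9], [-3, -8.2, -3.5], 255], [[-11.8, 28.4, -43.9], [-3, -8.2, -3.5], 255]]'

```text
clock: 17.4
tcp_pos: [0.5002, 0.2008, 0.199]
orientation: [0.002, -0.554, 0.833, 0.001]
wrist_force: [-0.1, -0.3, -1.7]
finger_gap: 0.0593
grip_force: 43.9
```

Run:
```python
from h import *
plan([((.50,.11,.12),TR(272.3)),((.50,.11,.03),TR(272.3)),((.50,.11,.005),TR(272.3))])
```

```text
t 17.4 tcp [0.5002 0.2008 0.199 ] q [ 13.3  14.5  -6.6  68.7   0.1 -54. ] F [-0.11 -0.3  -1.69] gap 0.0593 43.9
turn [ -0.09   0.2  -25.07] shift cm [ 8.41 -3.49  7.87]
turn [ -0.09   0.2  -25.07] shift cm [ 8.44 -3.48 16.87]
turn [ -0.09   0.2  -25.07] shift cm [ 8.45 -3.48 19.37]
```

Request:
carry_out --steps '[[[0, 0, -8], [3, -1.2, 3], 255], [[0, 0, -16], [6, -2.4, 6], 255], [[0, 0.2, -25], [8.4, -3.5, 9], 255], [[0, 0.2, -25], [8.4, -3.5, 12], 255], [[0, 0.2, -25], [8.4, -3.5, 15], 255], [[0, 0.2, -25], [8.4, -3.5, 17.5], 255], [[0, 0.2, -25], [8.4, -3.5, 18.7], 255], [[0, 0.2, -25], [8.4, -3.5, 19.2], 255]]'

```text
clock: 18.4
tcp_pos: [0.5005, 0.1103, 0.0079]
orientation: [-0.001, 0.721, -0.693, 0.001]
wrist_force: [0.3, -0.1, -1.3]
finger_gap: 0.0597
grip_force: 43.9
```

Request:
carry_out --steps '[[[0, 0, 0], [0, 0, 0.2], 255], [[0, 0, 0], [0, 0, 0.2], 255], [[0, 0, 0], [0, 0, 0.2], 255], [[0, 0, 0], [0, 0, 0.2], 0], [[0, 0, 0], [0, 0, 0.2], 0], [[0, 0, 0], [0, 0, 0.2], 0], [[0, 0, 0], [0, 0, 0.2], 0], [[0, 0, 0], [0, 0, -3], 0]]'

```text
clock: 19.4
tcp_pos: [0.4988, 0.1099, 0.0363]
orientation: [0.001, 0.721, -0.693, -0.001]
wrist_force: [0.0, -0.1, 0.2]
finger_gap: 0.0855
grip_force: 0.0
```

Run:
```python
from h import *
plan([((.50,.11,.10),TR(272.3))])
```

```text
t 19.4 tcp [0.4988 0.1099 0.0363] q [  3.5  19.5 -24.6  46.1  -0.1 -88.9] F [ 0.01 -0.07  0.22] gap 0.0855 0.0
turn [ 0.18 -0.06  0.02] shift cm [ 0.01 -0.1  -6.37]
```

Request:
carry_out --steps '[[[0, 0, 0], [0, 0, -4], 0], [[0, 0, 8], [0, 0, -8], 0], [[0, 0, 18], [0, 0, -8], 0], [[0, 0, 28], [0, 0, -8], 0], [[0, 0, 38], [0, 0, -8], 0], [[0, 0, 48], [0, 0, -8], 0], [[0, 0, 58], [0, 0, -8], 0], [[0, 0, 68], [0, 0, -8], 0]]'

```text
clock: 20.4
tcp_pos: [0.5008, 0.1102, 0.118]
orientation: [0.001, -0.208, 0.978, -0.001]
wrist_force: [-0.4, -0.3, -0.3]
finger_gap: 0.0852
grip_force: 0.0
```

Request:
carry_out --steps '[[[0, 0, 10], [0, 0, 0], 0], [[0, 0, 20], [0, 0, 0], 0], [[0, 0, 30], [0, 0, 0], 0], [[0, 0, 40], [0, 0, 0], 0], [[0, 0, 50], [0, 0, 0], 0], [[0, 0, 60], [0, 0, 0], 0], [[0, 0, 70], [0, 0, 0], 0], [[0, 0, 80], [0, 0, 0], 0]]'

```text
clock: 21.4
tcp_pos: [0.5008, 0.1102, 0.118]
orientation: [0.001, 0.469, 0.883, 0.0]
wrist_force: [-0.6, 0.6, -0.6]
finger_gap: 0.0854
grip_force: 0.0
```

Request:
carry_out --steps '[[[0, 0, 10], [0, 0, 0], 0], [[0, 0, 20], [0, 0, 0], 0], [[0, 0, 30], [0, 0, 0], 0], [[0, 0, 32], [0, 0, 0], 0], [[0, 0, 32], [0, 0, 0], 0], [[0, 0, 32], [0, 0, 0], 0], [[0, 0, 32], [0, 0, 0], 0], [[0, 0, 32], [0, 0, 0], 0]]'

```text
clock: 22.4
tcp_pos: [0.5009, 0.1102, 0.1181]
orientation: [0.001, 0.692, 0.721, 0.001]
wrist_force: [-1.0, -0.3, 0.0]
finger_gap: 0.0855
grip_force: 0.0
```

Run:
```python
from h import *
plan([((.50,.11,.003),TR(92.3))])
for n in('wrist','side'):
    p,d,c=snap(n); cv2.imwrite(f'pics/{n}3.png',p[:,:,::-1])
    W,C,UV=cloud(n); m=(abs(W[:,0]-.5)<.07)&(abs(W[:,1]-.11)<.07)&(abs(W[:,2]-.0355)<.006)
    Q=W[m]
    if len(Q)>20: print(n,len(Q),np.median(Q[:,2]),cv2.minAreaRect((Q[:,:2]*1000).astype(np.float32)))
```

```text
t 22.4 tcp [0.5009 0.1102 0.1181] q [  3.5  14.7 -18.2  56.9  -0.1  91.1] F [-0.98 -0.3   0.02] gap 0.0855 0.0
turn [0.13 0.05 0.06] shift cm [-1.000e-02 -1.200e-01  1.151e+01]
wrist 7437 0.035899043184853846 ((500.8748779296875, 111.49818420410156), (60.29291915893555, 86.63623046875), 3.5705955028533936)
side 345 0.034252026587874185 ((502.5882568359375, 113.63943481445312), (60.57320022583008, 91.65229797363281), 3.6237680912017822)
```

View pics/wrist3.png

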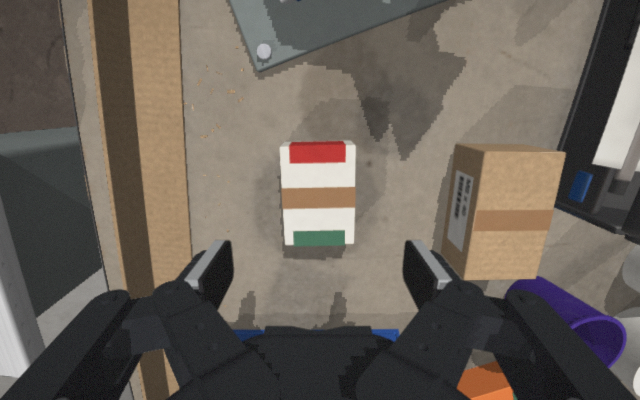

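The wrist view shows the carton upright at (318,195), with red at (318,152) and green at (318,238), lined up between the open fingers. I'll descend and grasp.

Request:
carry_out --steps '[[[0, 0, 0], [0.1, -0.1, 5], 0], [[0, 0, 0], [0.1, -0.1, 9], 0], [[0, 0, 0], [0.1, -0.1, 11.4], 0], [[0, 0, 0], [0.1, -0.1, 11.4], 0], [[0, 0, 0], [0.1, -0.1, 11.4], 255], [[0, 0, 0], [0.1, -0.1, 11.4], 255], [[0, 0, 0], [0.1, -0.1, 11.4], 255], [[0, 0, 0], [0.1, -0.1, 11.4], 255]]' --force 50

```text
clock: 23.5
tcp_pos: [0.5018, 0.1112, 0.0058]
orientation: [0.002, 0.693, 0.721, 0.002]
wrist_force: [-0.2, -0.4, 6.6]
finger_gap: 0.0592
grip_force: 55.0
```

Run:
```python
from h import *
from scipy.spatial.transform import Slerp
plan([])
s=env.get_state(); S=(s['tcp_pos'],rot(s['orientation']))
B=((.50,.21,.2),TR(147.3)); A=(press_tcp(.03,.10,dx=0),TR(202.3,30)); A2=(press_tcp(.03,.02,dx=0),A[1])
rows(S,[((.5,.11,.16),TR(92.3)),((.5,.15,.2),TR(112.3)),B]);print()
sl=Slerp([0,1],R.concatenate([B[1],A[1]]))
rows(B,[(np.array(B[0])*(1-t)+A[0]*t,sl(t)) for t in(1/6,2/6,.5,4/6,5/6,1)])
```

```text
t 23.5 tcp [0.5018 0.1112 0.0058] q [  3.6  21.6 -26.6  41.4  -0.1  91.2] F [-0.19 -0.37  6.61] gap 0.0592 55.0
turn [0.3 0.  0. ] shift [ -0.12  -0.09 -15.43]
turn [  0.3   0.1 -20. ] shift [  3.87   0.09 -19.43]
turn [  0.3   0.2 -55. ] shift [  9.86   0.34 -19.43]

turn [-2.4 -4.6 -8.9] shift [1.1  0.55 0.75]
turn [ -4.8  -9.2 -17.9] shift [2.21 1.11 1.5 ]
turn [ -7.2 -13.8 -26.8] shift [3.31 1.66 2.25]
turn [ -9.6 -18.4 -35.8] shift [4.42 2.21 3.  ]
turn [-12.  -23.  -44.7] shift [5.52 2.77 3.75]
turn [-14.4 -27.6 -53.7] shift [6.62 3.32 4.5 ]
```

Request:
carry_out --steps '[[[0.3, 0, 0], [0, 0, -5.5], 255], [[0.3, 0, 0], [0, 0, -11], 255], [[0.3, 0, -10], [1, 0, -16.5], 255], [[0.3, 0, -19], [3, 0, -19.4], 255], [[0.3, 0.1, -28], [5, 0.1, -19.4], 255], [[0.3, 0.1, -37], [7.5, 0.2, -19.4], 255], [[0.3, 0.2, -46], [9.8, 0.3, -19.4], 255], [[0.3, 0.2, -55], [9.8, 0.3, -19.4], 255]]'

```text
clock: 24.5
tcp_pos: [0.4985, 0.2107, 0.1983]
orientation: [-0.002, 0.278, 0.961, -0.0]
wrist_force: [-0.1, 0.1, -0.7]
finger_gap: 0.059
grip_force: 54.7
```

Request:
carry_out --steps '[[[-2.4, -4.6, -8.9], [1.1, 0.5, 0.7], 255], [[-4.8, -9.2, -17.9], [2.2, 1.1, 1.5], 255], [[-7.2, -13.8, -26.8], [3.3, 1.7, 2.2], 255], [[-9.6, -18.4, -35.8], [4.4, 2.2, 3], 255], [[-12, -23, -44.7], [5.5, 2.8, 3.7], 255], [[-14.4, -27.6, -53.7], [6.6, 3.3, 4.5], 255], [[-14.4, -27.6, -53.7], [6.6, 3.3, 4.5], 255], [[-14.4, -27.6, -53.7], [6.6, 3.3, 4.5], 255]]'

```text
clock: 25.5
tcp_pos: [0.462, 0.2728, 0.1545]
orientation: [0.252, -0.186, 0.948, 0.05]
wrist_force: [0.2, 0.4, -1.0]
finger_gap: 0.0592
grip_force: 54.8
```

Run:
```python
from h import *
r=TR(202.3,30); k=dict(below=.0117,dx=0)
plan([(press_tcp(.02,.01,**k),r),(press_tcp(.02,0,**k),r),(press_tcp(0,0,**k),r)])
```

```text
t 25.5 tcp [0.462  0.2728 0.1545] q [ 21.8  -4.7 -43.5  21.4   0.3  -0.2] F [ 0.24  0.41 -1.02] gap 0.0592 54.8
turn [ 0.04 -0.18 -0.17] shift cm [-1.1   0.08  8.82]
turn [ 0.04 -0.18 -0.17] shift cm [-1.1   0.08  9.82]
turn [ 0.04 -0.18 -0.17] shift cm [-3.1   0.08  9.81]
```

Request:
carry_out --steps '[[[0, 0, 0], [-0.3, 0.1, 2.5], 255], [[0, 0, 0], [-0.6, 0.1, 5], 255], [[0, 0, 0], [-1, 0.1, 7.5], 255], [[0, 0, 0], [-1, 0.1, 9], 255], [[0, 0, 0], [-1, 0.1, 9.3], 255], [[0, 0, 0], [-1, 0.1, 9.3], 255], [[0, 0, 0], [-1, 0.1, 9.3], 255], [[0, 0, 0], [-1, 0.1, 9.3], 255]]'

```text
clock: 26.5
tcp_pos: [0.5113, 0.2946, 0.0782]
orientation: [0.252, -0.187, 0.948, 0.051]
wrist_force: [0.6, 0.9, -1.6]
finger_gap: 0.0594
grip_force: 54.8
```

Run:
```python
from h import *
r=TR(202.3,30); k=dict(below=.0117,dx=0)
plan([(press_tcp(.02,0,**k),r),(press_tcp(0,0,**k),r)])
F=env.get_state()['wrist_force']; print(F@U,F@V,F@N)
```

```text
t 26.5 tcp [0.5113 0.2946 0.0782] q [ 22.    7.5 -44.2   8.5   0.2  -0.2] F [ 0.65  0.87 -1.64] gap 0.0594 54.8
turn [ 0.09 -0.17 -0.02] shift cm [-0.23 -0.07  0.52]
turn [ 0.09 -0.17 -0.02] shift cm [-2.23 -0.07  0.51]
-0.013582253709607861 0.5581692236821121 -1.8835055379964691
```

Request:
carry_out --steps '[[[0, -0.2, 0], [0, -0.1, 0.2], 255], [[0, -0.2, 0], [0, -0.1, 0.4], 255], [[0, -0.2, 0], [0, -0.1, 0.5], 255], [[0, -0.2, 0], [0, -0.1, 0.5], 255], [[0, -0.2, 0], [0, -0.1, 0.5], 255], [[0, -0.2, 0], [0, -0.1, 0.5], 255], [[0, -0.2, 0], [0, -0.1, 0.5], 255], [[0, -0.2, 0], [0, -0.1, 0.5], 255]]'

```text
clock: 27.5
tcp_pos: [0.5137, 0.2945, 0.0729]
orientation: [0.253, -0.187, 0.948, 0.051]
wrist_force: [-2.4, -3.2, 1.1]
finger_gap: 0.0592
grip_force: 55.1
```

Run:
```python
from h import *
r=TR(202.3,30); k=dict(below=.0117,dx=0)
plan([(press_tcp(.02,0,**k),r),(press_tcp(0,0,**k),r)])
F=env.get_state()['wrist_force']; print(F@U,F@V,F@N)
```

```text
t 27.5 tcp [0.5137 0.2945 0.0729] q [ 21.9   8.2 -44.4   7.4   0.3  -0.3] F [-2.42 -3.22  1.12] gap 0.0592 55.1
turn [ 0.09 -0.05 -0.01] shift cm [-0.3   0.03 -0.05]
turn [ 0.09 -0.05 -0.01] shift cm [-2.3   0.04 -0.05]
-2.440030922869499 -2.06483250891861 2.6980429623291093
```

Request:
carry_out --steps '[[[0, 0, 0], [-0.5, 0, -0.05], 255], [[0, 0, 0], [-1, 0, -0.05], 255], [[0, 0, 0], [-1.5, 0, -0.07], 255], [[0, -0.2, 0], [-2, 0, -0.1], 255], [[0, -0.4, 0], [-2.4, 0, -0.15], 255], [[0, -0.5, 0], [-2.8, 0, -0.15], 255], [[0, -0.5, 0], [-3.1, 0, -0.15], 255], [[0, -0.5, 0], [-3.1, 0, -0.15], 255]]'

```text
clock: 28.5
tcp_pos: [0.5368, 0.304, 0.0886]
orientation: [0.256, -0.187, 0.947, 0.051]
wrist_force: [-4.8, -2.3, -3.6]
finger_gap: 0.0588
grip_force: 54.5
```

```bash
python3 chk.py
```

```text
t 28.5 tcp [0.5368 0.304  0.0886] q [ 21.9   9.1 -40.6  10.    0.3  -0.3] F [-4.78 -2.28 -3.56] gap 0.0588 54.5
turn [ 0.1   0.3  -0.02] shift cm [0.78 0.03 0.22]
-6.356759898034512 -0.2943909612903567 -0.4393208967850652
```

Request:
carry_out --steps '[[[0, 0, 0], [-0.2, 0, 0], 255], [[0, 0, 0], [-0.4, 0, 0], 255], [[0, 0, 0], [-0.6, 0, 0], 255], [[0, 0.2, 0], [-0.6, 0, 0.03], 255], [[0, 0.2, 0], [-0.6, 0, 0.05], 255], [[0, 0.2, 0], [-0.6, 0, 0.05], 255], [[0, 0.2, 0], [-0.6, 0, 0.05], 255], [[0, 0.2, 0], [-0.6, 0, 0.05], 255]]'

```text
clock: 29.5
tcp_pos: [0.541, 0.3058, 0.0909]
orientation: [0.254, -0.187, 0.948, 0.051]
wrist_force: [-8.8, -3.2, -2.2]
finger_gap: 0.0593
grip_force: 55.0
```

```bash
python3 chk.py 1
```

```text
t 29.5 tcp [0.541  0.3058 0.0909] q [ 21.9   9.4 -39.6  11.    0.3  -0.3] F [-8.77 -3.17 -2.17] gap 0.0593 55.0
turn [ 0.09  0.04 -0.02] shift cm [1.3  0.03 0.19]
-9.156702981002468 0.3989936992045807 2.7768524871803937
side yel 89 [[19.1, -22.0, -7.6], [23.2, 13.2, 9.7], [25.0, 35.6, 16.7]]
side red 0 
top yel 166 [[18.5, -29.5, -10.5], [23.3, 1.7, 10.1], [24.5, 31.3, 18.7]]
top red 0
```

The pad is in about 13 mm (yellow at +23.3 mm) and the carton is flat, so the green end is pressed. On to the tray.

Request:
carry_out --steps '[[[0, 0, 0], [1, 0, 0], 255], [[0, 0, 0], [2, 0, -0.1], 255], [[0, 0, 0], [3, 0, -0.3], 255], [[0, 0, 0], [4.2, 0, -1], 255], [[0, 0, 0], [4.2, 0, -4], 255], [[0, 0, 0], [4.2, 0, -8], 255], [[0, 0, 0], [4.2, 0, -10], 255], [[0, 0, 0], [4.2, 0, -10], 255]]'

```text
clock: 30.6
tcp_pos: [0.4637, 0.2739, 0.1603]
orientation: [0.259, -0.187, 0.946, 0.052]
wrist_force: [-0.1, 0.3, -1.7]
finger_gap: 0.0592
grip_force: 54.8
```

Run:
```python
from h import *
from scipy.spatial.transform import Slerp
s=env.get_state(); A=(np.array(s['tcp_pos']),rot(s['orientation'])); plan([])
B=((.50,.15,.2),TR(247.3)); T=((.504,-.125,.15),TR(272.6))
sl=Slerp([0,1],R.concatenate([A[1],B[1]]))
rows(A,[(A[0]*(1-t)+np.array(B[0])*t,sl(t)) for t in(1/6,2/6,.5,4/6,5/6,1)]);print()
rows(B,[T])
```

```text
t 30.6 tcp [0.4637 0.2739 0.1603] q [ 21.8  -5.3 -43.5  21.2   0.3  -0.4] F [-0.12  0.27 -1.74] gap 0.0592 54.8
turn [-2.   4.8 -7.3] shift [-0.14 -2.14 -0.69]
turn [ -4.    9.7 -14.6] shift [-0.29 -4.28 -1.37]
turn [ -6.   14.5 -21.9] shift [-0.43 -6.42 -2.06]
turn [ -7.9  19.3 -29.3] shift [-0.58 -8.56 -2.75]
turn [ -9.9  24.2 -36.6] shift [ -0.72 -10.7   -3.43]
turn [-11.9  29.  -43.9] shift [ -0.87 -12.83  -4.12]

turn [ -0.    0.  -25.3] shift [ 25.22 -10.98   5.  ]
```

Request:
carry_out --steps '[[[-2, 4.8, -7.3], [-0.1, -2.1, -0.7], 255], [[-4, 9.7, -14.6], [-0.3, -4.3, -1.4], 255], [[-6, 14.5, -21.9], [-0.4, -6.4, -2.1], 255], [[-7.9, 19.3, -29.3], [-0.6, -8.6, -2.7], 255], [[-9.9, 24.2, -36.6], [-0.7, -10.7, -3.4], 255], [[-11.9, 29, -43.9], [-0.9, -12.8, -4.1], 255], [[-11.9, 29, -43.9], [-0.9, -12.8, -4.1], 255], [[-11.9, 29, -43.9], [-0.9, -12.8, -4.1], 255]]'

```text
clock: 31.6
tcp_pos: [0.4992, 0.1504, 0.1961]
orientation: [-0.003, -0.553, 0.833, 0.001]
wrist_force: [-0.4, 0.1, -0.7]
finger_gap: 0.0594
grip_force: 54.7
```

Request:
carry_out --steps '[[[0, 0, -5], [4, -1.7, 0.5], 255], [[0, 0, -10], [8, -3.4, 1.5], 255], [[0, 0, -15], [12, -5.2, 2.5], 255], [[0, 0, -20], [16, -7, 3.5], 255], [[0, 0, -25.3], [20, -8.7, 4.5], 255], [[0, 0, -25.3], [23, -10, 5], 255], [[0, 0, -25.3], [25.2, -11, 5], 255], [[0, 0, -25.3], [25.2, -11, 5], 255]]'

```text
clock: 32.6
tcp_pos: [0.5031, -0.1255, 0.1476]
orientation: [0.002, 0.722, -0.692, -0.001]
wrist_force: [0.3, 0.4, -0.8]
finger_gap: 0.059
grip_force: 54.7
```

Run:
```python
from h import *
plan([((.504,-.125,.15),TR(272.6)),((.504,-.125,.0115),TR(272.6))])
```

```text
t 32.6 tcp [ 0.5031 -0.1255  0.1476] q [ -22.8   14.2  -14.4   61.5   -0.2 -115.2] F [ 0.33  0.41 -0.8 ] gap 0.059 54.7
turn [ 0.22 -0.1  -0.17] shift cm [-0.05 -0.09 -0.24]
turn [ 0.22 -0.1  -0.17] shift cm [-0.07 -0.15 13.61]
```

Request:
carry_out --steps '[[[0.2, -0.1, 0], [0, 0, 4], 255], [[0.2, -0.1, 0], [0, 0, 8], 255], [[0.2, -0.1, 0], [0, 0, 11], 255], [[0.2, -0.1, 0], [0, 0, 12.5], 255], [[0.2, -0.1, 0], [0, 0, 13.2], 255], [[0.2, -0.1, 0], [0, 0, 13.4], 255], [[0.2, -0.1, 0], [0, 0, 13.5], 255], [[0.2, -0.1, 0], [0, 0, 13.5], 255]]'

```text
clock: 33.6
tcp_pos: [0.5036, -0.1255, 0.0136]
orientation: [0.0, 0.723, -0.691, 0.0]
wrist_force: [0.2, 0.8, -0.4]
finger_gap: 0.0589
grip_force: 54.8
```

Run:
```python
from h import *
plan([((.504,-.125,.011),TR(272.6))])
```

```text
t 33.6 tcp [ 0.5036 -0.1255  0.0136] q [ -22.8   21.7  -25.1   43.2   -0.  -115.4] F [ 0.22  0.81 -0.36] gap 0.0589 54.8
turn [ 0.   -0.04 -0.  ] shift cm [-0.04 -0.04  0.26]
```

Request:
carry_out --steps '[[[0, 0, 0], [0, 0, 0.15], 255], [[0, 0, 0], [0, 0, 0.25], 255], [[0, 0, 0], [0, 0, 0.25], 255], [[0, 0, 0], [0, 0, 0.25], 180], [[0, 0, 0], [0, 0, 0.2], 0], [[0, 0, 0], [0, 0, 0.2], 0], [[0, 0, 0], [0, 0, 0.2], 0], [[0, 0, 0], [0, 0, 0], 0]]'

```text
clock: 34.6
tcp_pos: [0.5027, -0.1251, 0.0127]
orientation: [0.001, 0.723, -0.691, -0.001]
wrist_force: [-0.0, 0.6, -0.2]
finger_gap: 0.0858
grip_force: 0.0
```

Request:
carry_out --steps '[[[0, 0, 0], [0, 0, -1], 0], [[0, 0, 0], [0, 0, -3], 0], [[0, 0, 0], [0, 0, -6], 0], [[0, 0, 0], [0, 0, -10], 0], [[0, 0, 0], [0, 0, -14], 0], [[0, 0, 0], [0, 0, -16], 0], [[0, 0, 0], [0, 0, -16], 0], [[0, 0, 0], [0, 0, -16], 0]]'

```text
clock: 35.6
tcp_pos: [0.5027, -0.125, 0.1723]
orientation: [0.001, 0.723, -0.691, -0.001]
wrist_force: [0.6, -0.6, -0.3]
finger_gap: 0.0851
grip_force: 0.0
```

Run:
```python
from h import *
plan([])
p,d,c=snap('wrist'); W,C,UV=cloud('wrist'); m=(abs(W[:,0]-.5)<.07)&(abs(W[:,1]+.125)<.06)&(abs(W[:,2]-.04)<.008)
Q=W[m]; print(len(Q),np.percentile(Q[:,2],[5,50,95]),cv2.minAreaRect((Q[:,:2]*1000).astype(np.float32)))
q,_,_=snap('side'); W,C,UV=cloud('side')
cv2.imwrite('pics/fin.png',np.hstack([cv2.resize(p,(400,250)),cv2.resize(q,(400,250))])[:,:,::-1])
```

```text
t 35.6 tcp [ 0.5027 -0.125   0.1723] q [ -22.8   13.2  -12.1   64.8   -0.  -115.4] F [ 0.61 -0.57 -0.32] gap 0.0851 0.0
5232 [0.03986192 0.04106241 0.04227999] ((502.7641906738281, -123.98478698730469), (60.04949188232422, 86.358154296875), 3.6530649662017822)
```

View pics/fin.png

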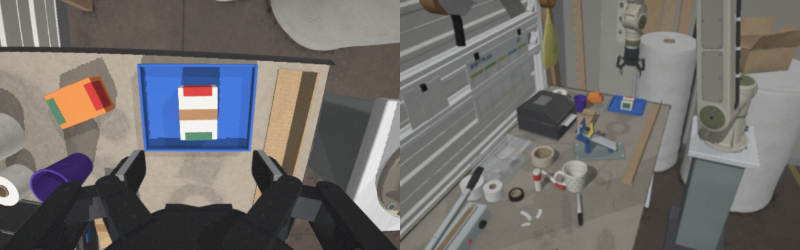

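The carton lies flat and right way up in the tray, at (198,112) in the left half, with its top 41 mm above the bench (35 mm plus the 5 mm floor). The other things look undisturbed and the gripper is clear.

```bash
python3 -c "
from workcell import env
print(env.hand_in())"
```

```text
the job is handed in; nothing more can be done
None
```

The job is handed in: the pad went in about 12 mm on the red end, then about 13 mm on the green end, and the carton now lies flat and right way up in the blue tray, with the arm's work done at about 36 s on the clock.

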